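# Clear the valve-spring press and hold its lever level

## Task

Two wood offcuts have been left on the bed of the valve-spring press: put both in the empty scrap bin. Then push the press's sprung hand lever down until it is level and keep it there: finish while still holding it down, level and still, because it springs back up when let go. Leave everything else on the bench where it is.

Things in the scene. Friction and masses are not known exactly. Their poses are not given: they have to be found in the camera images.
- press: valve-spring press, fixed. Bed plate 280 (x) x 300 (y) x 14 mm thick; origin under its centre, on the bench; x from handle end to hinge post, z up. On its centre line: aluminium block 70 x 70 mm (centre x = +60 mm), its top 50 mm above the bench, coil spring on it to 125 mm, and a hinge post (x = +120 mm, 154 mm high, 54 mm wide). The hand lever runs above the centre line from the post to -x
- hinge (a point): the lever's hinge axis (it lies along the press's y), at press x = +120 mm, 130 mm above the bench
- lever (a joint): angle of the hand lever, rad: 0 at rest, slanting up 0.35 rad towards its handle end; grows as that end is pressed down; 0.35 = level; hard stop 0.60. A spring returns it to 0 when let go: pressed at the pad's middle, about 5 N starts it, about 11 N holds it level, about 16 N at the stop
- pad (a point): middle of the top face of the rubber palm pad at the lever's free end (90 mm long, 46 wide, 18 thick); 205 mm from the hinge axis along the lever and 9 mm above the line through that axis; moves with the lever. 209 mm above the bench at rest, 139 mm when level. x along the lever to the hinge, z out of the pad's face. The bar between pad and post is 24 mm wide
- block_mid (a point): centre, half-way up (13 mm), of the plain rectangular wood offcut 46 (x) x 28 (y) x 26 mm tall, about 30 g, lying on the press bed on one side of the lever; x is its long axis
- stepped_mid (a point): centre of the outline, half-way up (14 mm), of the stepped wood offcut: 50 (x) x 30 (y) mm footprint, 16 mm thick, and 28 mm tall over its -x half (from x = -25 to +2 mm), about 35 g, lying on the press bed on the other side of the lever; x is its long axis
- bin: deep empty rectangular scrap bin of dark sheet steel, fixed, open on top, 130 (x) x 160 (y) mm outside and 85 mm tall, walls and floor 4 mm; origin at the centre of its underside
- tray: shallow black tray full of sockets, fixed, 130 x 160 mm, 41 mm tall to the sockets' tops; not the scrap bin; origin at the centre of its underside
- socket_bed: plain steel hexagon-drive socket, upright cylinder 26 mm across, 38 mm tall, standing near a far corner of the press bed; stays there. Origin at its underside
- socket_bench: plain steel socket, upright cylinder 30 mm across, 45 mm tall, on the bench between the press and the robot's left; stays there. Origin at its underside
- impact_wrench: pistol-shaped impact wrench lying on its side, about 190 x 210 mm and 66 mm tall; origin under its motor housing; stays there
- spray_can: spray can with white cap, 60 mm across, 170 mm tall, standing far back; stays there. Origin at its underside
- spanner: steel open-ended spanner, 190 mm long, lying flat near the robot on the right; stays there. Origin at its underside
- driver: screwdriver lying on the bench on the left; stays there. Origin at its underside
- cv_cup: dark steel drive-shaft joint cup with a stub shaft on top, 76 mm across, 95 mm tall, on the left; stays there. Origin at its underside
Mind the look-alikes: they are no part of the job. What is shaped like the part that bears stepped_mid but orange, turquoise or yellow is not meant.

How it is judged (in metres and radians):
On the way, in this order (a step that is already met when the one before it is completed fails the run):
1. both wood offcuts lie in the scrap bin, let go (x of block_mid in the frame of bin between -0.062 and 0.062 m and y of block_mid in the frame of bin between -0.077 and 0.077 m and z of block_mid in the frame of bin between 0 and 0.065 m and contact force between each of block, stepped and the fingers below 0.1 N and x of stepped_mid in the frame of bin between -0.062 and 0.062 m and y of stepped_mid in the frame of bin between -0.077 and 0.077 m and z of stepped_mid in the frame of bin between 0 and 0.065 m), for 0.2 s.
2. the arm holds the lever level (value of joint lever between 0.28 and 0.42 rad and (contact force between lever and the fingers above 4 N or contact force between lever and the arm above 4 N)), for 0.3 s.
At the end, for the whole second after the job is handed in: Both offcuts lie in the scrap bin (centres inside its walls, less than 65 mm above its underside), clear of the fingers; fingers or arm press on the lever with over 4 N and hold it level within 0.07 rad (4 degrees: joint 0.28 to 0.42), slower than 0.08 rad/s (all of step 1 and all of step 2 and velocity of joint lever between -0.08 and 0.08 rad/s); the arm keeps its last pose, push and grip.
It fails at once if a bystander (socket, impact wrench, spray can, spanner, screwdriver or joint cup) moved by more than 25 mm (distance of any of socket_bed, socket_bench, impact_wrench, spray_can, spanner, driver, cv_cup from where it was at the start of the episode above 0.025 m).
It also fails if it takes over 67 s, if anything falls off the work surface, if the arm or the gripper's body presses on something with over 40 N, if the wrist force passes 120 N, or if a joint passes its speed limit or range.

## Robot

A 6-joint arm with a two-finger parallel gripper is mounted at the origin on the work surface. World frame = base frame: x ahead of the robot, y to its left, z up, the work surface at z = 0. Lengths are in mm, angles in rad, forces in N, time in s.
With the tool pointing down it reaches from about 275 to 750 mm from the base axis. Payload 10.2 kg.
Tool frame: the origin (TCP) lies midway between the tips of the shut fingers; the grasp point (between the pads) lies ctrl.tcp_to_grasp behind it (ctrl.tcp_to_grasp is the distance from the TCP to the grasp point, in mm); z points along the fingers, x is the direction in which the jaws open and shut, and the axes are right-handed (so a half turn about z gives the same grasp; the last joint's range is limited). The gripper opens to 85 mm and grips with 20 to 120 N. Pads are 22 mm wide; open, the fingers measure 114 mm over their backs; the gripper's body (76 mm by 85 mm) begins 54 mm behind the grasp point. The pads swing forward as they close: fully open they stand 13 mm farther back than shut.
Start: joints at [0.982, 0.313, 1.498, -0, 1.331, -0.223], TCP at [187.803, 490.266, 206.194] pointing down, gripper open.
Joint ranges: [-2.94, 2.94], [-0.97, 2.17], [0.19, 2.56], [-1.23, 4.37], [0.02, 3.11], [-2.88, 2.88]. Speed limits (rad/s): [2.39, 2.39, 3.01, 3.14, 3.14, 3.14].

## Interface

Orientations are given as a unit quaternion [w, x, y, z].
In Python, from rig import ctrl gives the robot as it stands.
- The arm moves only by the tool send_rows, never from a script. Its argument "series" is a list that holds one entry, the list of rows, each a list of 5 numbers: the shift along the tool's x, y, z in m, then the turn about the tool's z in rad, then the closure, from 0 (fully open) to 1 (shut). A call has 1 to 10 rows; each row shifts and turns the commanded pose from where the row before left it, along the tool's axes as they then stand; what a row does not reach is not made up. A row lasts 1/10 s, in which the tool goes at most 50 mm and 8.59 degrees, less where a joint would pass 70% of its speed; a pose out of reach is approached as far as the arm can. A call with a gripper value outside its range is refused whole. The fingers move at their own pace and stop on an object; "force" is the grip in N (left out, the last holds). Time passes only in rows, so rows that do not move let the fingers close. It gives the time, the measured TCP pose, the force and the opening at its end, in the units of the state.
- ctrl.sense(): the state, without advancing time (a new reading comes with each control period).
- ctrl.capture(name): name is "scene" or "side" or "wrist"; returns the picture (400x640x3 uint8, blue, green, red); there is no depth.
- ctrl.camera_model(name): a dict with "fovy" (degrees; the focal length in pixels is half the picture's height over the tangent of half this angle, whatever the lens; pixels are square), "cx", "cy" (the principal point, pixels), "rvec" (rotation vector, rad) and "tvec" (3), from world to camera coordinates, as OpenCV has them. Camera axes: x right, y down, z forward; pixel columns grow to the right and rows downward; lengths in mm; the calibration is good to about 2 mm. The wrist camera is an equidistant fisheye: a pixel r from the principal point sees the ray r / f radians off the axis. A picture is of the moment at which its call begins: read the wrist's pose just before it. camera_model takes no time and is no camera call; for the wrist camera it gives the pose at the moment of the call.
- ctrl.finish_job(): hands the job in, once; it reports no verdict.
Trained networks look in the newest picture that a camera, given by its name, has taken for a name from the list of things; names that differ only in an ending like _2 or _b are one class to them, and where a whole thing is asked for, a point or a joint stands for the part that bears it (a point fixed in the world has none). Each returns a list of dicts, best first, with "p" (0 to 1); they miss things now and then, are a little off and sometimes report something else, mostly with a low value. They report only what shows in the picture. A call takes as long as a camera call. They do not tell look-alikes from the thing itself.
- ctrl.recognise(camera, label): "box" ([left, top, right, bottom] in pixels, round what is visible of it).
The state is a dict: "time_s": time; "joints": joint angles; "dq": joint speeds; "tau": joint torques, N m; "eef_pos": TCP position; "ee_rot": TCP orientation; "force": force on the tool from outside, world axes, zero at the start; "wrist_torque": the same for the moment, N m; "grip_width": opening from 0.0 (shut) to 1.0 (fully open).
Only numpy, scipy, OpenCV 4.12 (cv2) and the standard library are available. Lean on these libraries where they do the work, as an engineer would, in place of code of your own. Each camera call takes 0.05 s, during which the arm holds its last target. There are 200 camera calls.

## Working session

There is one attempt and no reset: what is moved stays moved. The work goes in short steps, Python scripts to look and compute and a tool call to move; the robot and the scene stay as the last step left them, time stands still between calls to the robot, and variables do not carry over. Pictures are saved under pics/ and viewed, on a budget of 10 in all, crops included, one or two more only if the job needs it, and the job is handed in when it is done.

Besides the shell and the picture viewer there is one more tool, called after "Request:" in YAML: its name, and indented under it one key for each argument. send_rows: Moves the arm, as the interface text tells. Its arguments: {"type":"object","properties":{"series":{"type":"array"},"force":{"type":"number"}},"required":["series"]}

```bash
ls; mkdir -p pics; cat > h.py <<'E'
import numpy as np, cv2
from rig import ctrl
def cam(n):
    m=ctrl.camera_model(n); f=200/np.tan(np.radians(m['fovy'])/2)
    R=cv2.Rodrigues(np.array(m['rvec'],float))[0]; return f,m['cx'],m['cy'],R,np.array(m['tvec'],float).ravel()
def proj(n,P,c=None):
    f,cx,cy,R,t=c or cam(n); X=np.atleast_2d(P)@R.T+t
    if n=='wrist':
        r=np.hypot(X[:,0],X[:,1]); th=np.arctan2(r,X[:,2]); k=f*th/np.maximum(r,1e-9)
        return np.c_[cx+k*X[:,0],cy+k*X[:,1]]
    return np.c_[cx+f*X[:,0]/X[:,2],cy+f*X[:,1]/X[:,2]]
def back(n,uv,z,c=None):
    f,cx,cy,R,t=c or cam(n); uv=np.atleast_2d(uv).astype(float)-[cx,cy]
    if n=='wrist':
        r=np.linalg.norm(uv,axis=1); th=r/f; d=np.c_[uv/np.maximum(r,1e-9)[:,None]*np.sin(th)[:,None],np.cos(th)]
    else: d=np.c_[uv/f,np.ones(len(uv))]
    d=d@R; o=-R.T@t; return o+d*((z-o[2])/d[:,2])[:,None]
E
python3 - <<'E'
from h import *
print(ctrl.sense(), ctrl.tcp_to_grasp)
for n in ['scene','side']:
    im=ctrl.capture(n); cv2.imwrite(f'pics/{n}0.png',im)
    f,cx,cy,R,t=cam(n); print(n,f,cx,cy,-R.T@t,R[2])
    for l in ['press','pad','block_mid','stepped_mid','bin','tray','socket_bed','socket_bench','impact_wrench','spray_can','cv_cup']:
        print(l,[(np.round(d['box']).tolist(),round(d['p'],2)) for d in ctrl.recognise(n,l)[:4]])
E
```

```text
pics
{'time_s': 0.0, 'joints': array([ 9.81635799e-01,  3.13447073e-01,  1.49844976e+00,  4.96503738e-05,
        1.33100974e+00, -2.23409533e-01]), 'dq': array([-0.00033422, -0.00068879, -0.00085473,  0.00027521, -0.00098205,
        0.00072687]), 'tau': array([ 1.81076421e-04, -4.12261891e+01, -2.59752649e+01, -6.26517658e-05,
        4.02520862e-03, -1.36655325e-05]), 'eef_pos': array([187.60249809, 490.02273055, 205.63182986]), 'ee_rot': array([ 2.20740022e-04,  8.23911758e-01,  5.66717728e-01, -6.19235458e-04]), 'force': array([-0.30319714,  0.84184076,  0.3263864 ]), 'wrist_torque': array([-0.01423179, -0.01129025, -0.0008846 ]), 'grip_width': 0.999279048052582} 18.700000000000003
scene 420.72522926691283 314.79737984933973 199.98871364388313 [1333.04439372 -283.1021917   911.7341443 ] [-0.70120694  0.22662745 -0.6759799 ]
press [([386.0, 233.0, 421.0, 295.0], 0.65), ([222.0, 158.0, 334.0, 289.0], 0.63), ([444.0, 177.0, 470.0, 213.0], 0.57)]
pad [([268.0, 158.0, 284.0, 249.0], 0.66)]
block_mid [([309.0, 228.0, 329.0, 246.0], 0.72)]
stepped_mid [([176.0, 262.0, 188.0, 285.0], 0.
[... 495 characters left out ...]
ide 389.4949792676059 320.5589324160207 196.0891565308471 [-75.228349   883.02189511 922.34810955] [ 0.46720097 -0.6707584  -0.5760264 ]
press [([289.0, 166.0, 370.0, 232.0], 0.9)]
pad [([319.0, 172.0, 375.0, 188.0], 0.79), ([222.0, 294.0, 246.0, 333.0], 0.44)]
block_mid [([295.0, 207.0, 304.0, 214.0], 0.51)]
stepped_mid [([305.0, 179.0, 310.0, 187.0], 0.43)]
bin [([217.0, 233.0, 286.0, 297.0], 0.61)]
tray [([272.0, 275.0, 309.0, 323.0], 0.73)]
socket_bed []
socket_bench [([216.0, 231.0, 285.0, 296.0], 0.37)]
impact_wrench [([385.0, 156.0, 424.0, 183.0], 0.64)]
spray_can [([237.0, 189.0, 259.0, 232.0], 0.74), ([289.0, 167.0, 369.0, 237.0], 0.57)]
cv_cup [([222.0, 295.0, 246.0, 333.0], 0.86)]
```

```bash
python3 - <<'E'
import cv2
a=cv2.imread('pics/scene0.png'); cv2.imwrite('pics/s0c.png',cv2.resize(a[140:340,80:480],None,fx=2,fy=2,interpolation=cv2.INTER_CUBIC))
b=cv2.imread('pics/side0.png'); cv2.imwrite('pics/d0c.png',cv2.resize(b[140:340,200:440],None,fx=3,fy=3,interpolation=cv2.INTER_CUBIC))
E
```

```text
(no output)
```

View pics/s0c.png

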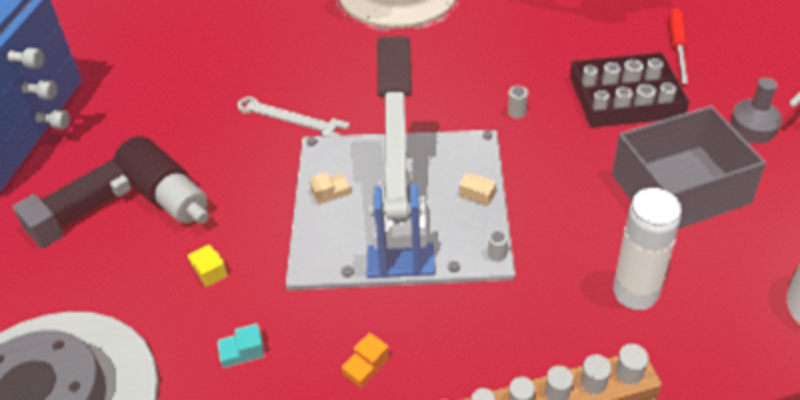

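View pics/d0c.png

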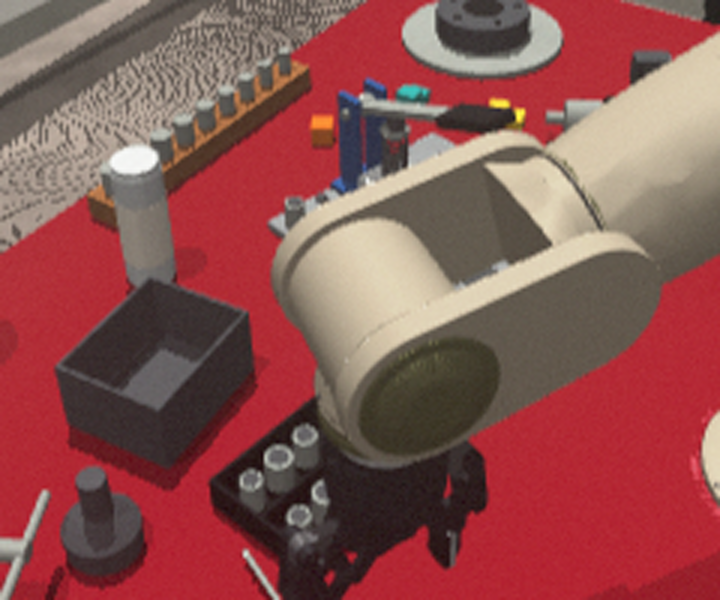

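The scene view shows the press in the middle. The wood stepped offcut is at about (245,233) and the wood block at (319,234). The bin is at (426,222), and the socket tray (a bin look-alike) at (395,186). Stepped look-alikes are yellow (183,272), turquoise (200,312) and orange (263,320). I choose the wood one on the bed.

```bash
python3 - <<'E'
from h import *
S=lambda L:[(x/2+80,y/2+140) for x,y in L]
b=back('scene',S([(303,135),(497,131),(514,272),(289,280)]),14); print('bed',b.round(0))
print('c',b.mean(0), [np.linalg.norm(b[i]-b[(i+1)%4]) for i in range(4)])
print('block top',back('scene',S([(478,180)]),40).round(0),'stepped',back('scene',S([(330,184)]),36).round(0))
r=back('scene',S([(615,135),(707,108),(762,165),(675,195)]),85); print('binrim',r.round(0),r.mean(0))
print('sockets',back('scene',S([(497,258)]),14).round(),back('scene',S([(517,115)]),0).round(), 'can',back('scene',S([(640,300)]),0).round())
print('pad top',back('scene',S([(378,39),(410,39),(411,95),(378,95)]),209).round())
E
```

```text
bed [[ 361. -239.   14.]
 [ 438.   51.   14.]
 [ 702.  -14.   14.]
 [ 629. -300.   14.]]
c [ 532.47153925 -125.38824267   14.        ] [np.float64(300.05021328764633), np.float64(271.6310182369201), np.float64(294.4234998277084), np.float64(274.8658802992226)]
block top [[553. -17.  40.]] stepped [[ 496. -219.   36.]]
binrim [[565. 184.  85.]
 [551. 339.  85.]
 [679. 354.  85.]
 [695. 212.  85.]] [622.53239672 272.09854293  85.        ]
sockets [[673. -28.  14.]] [[398.  99.   0.]] can [[782. 132.  -0.]]
pad top [[ 410. -119.  209.]
 [ 423.  -77.  209.]
 [ 538. -105.  209.]
 [ 526. -145.  209.]]
```

Request:
send_rows:
  series:
    - [[-0.028,0.034,-0.012,0,0],[-0.028,0.034,-0.012,0,0],[-0.028,0.034,-0.012,0,0],[-0.028,0.034,-0.012,0,0],[-0.028,0.034,-0.012,0,0],[-0.028,0.034,-0.012,0,0],[-0.028,0.034,-0.012,0,0],[-0.028,0.034,-0.012,0,0],[-0.028,0.034,-0.012,0,0],[-0.028,0.034,-0.012,0,0]]

```text
time_s: 2.2
eef_pos: [405.6, 105.4, 326.9]
ee_rot: [0.0, 0.824, 0.567, 0.0]
force: [0.8, -0.1, 1.1]
grip_width: 0.997
```

Request:
send_rows:
  series:
    - [[-0.028,0.034,0,0,0],[-0.028,0.034,0,0,0],[-0.028,0.034,0,0,0],[-0.028,0.034,0,0,0],[0,0,0,0,0],[0,0,0,0,0]]

```text
time_s: 2.8
eef_pos: [492.1, -46.5, 325.8]
ee_rot: [-0.0, 0.824, 0.566, -0.0]
force: [-1.1, 0.2, 0.2]
grip_width: 1.003
```

```bash
python3 - <<'E'
from h import *
s=ctrl.sense(); print(s['eef_pos'],s['ee_rot'],s['joints'])
c=cam('wrist'); im=ctrl.capture('wrist'); print(c, -c[3].T@c[4])
import pickle; pickle.dump(c,open('w1.pkl','wb'))
cv2.imwrite('pics/w1.png',im)
for l in ['block_mid','stepped_mid','pad','bin','press','socket_bed','socket_bench']: print(l,[(np.round(d['box']).tolist(),round(d['p'],2)) for d in ctrl.recognise('wrist',l)[:4]])
E
```

```text
[492.11301948 -46.50984639 325.82836   ] [-4.21671812e-04  8.24308612e-01  5.66140521e-01 -2.11681948e-04] [-3.31830812e-01  1.88241861e-01  1.35044478e+00  1.61500899e-04
  1.60383575e+00 -1.53545812e+00]
(np.float64(309.70691628693146), 317.384567052231, 200.02327823726262, array([[ 0.3590102 ,  0.93333305, -0.00104513],
       [ 0.88396287, -0.33965997,  0.32131099],
       [ 0.29953518, -0.11627778, -0.94697316]]), array([-131.34876736, -529.91021788,  342.04776645])) [413.12116621 -17.62458877 494.03875165]
block_mid [([332.0, 170.0, 366.0, 198.0], 0.97)]
stepped_mid [([151.0, 242.0, 178.0, 275.0], 0.89), ([268.0, 303.0, 295.0, 330.0], 0.77), ([200.0, 182.0, 229.0, 208.0], 0.56)]
pad [([213.0, 135.0, 295.0, 304.0], 0.97)]
bin [([462.0, 109.0, 571.0, 222.0], 0.85)]
press [([180.0, 94.0, 379.0, 317.0], 0.63)]
socket_bed [([359.0, 236.0, 372.0, 257.0], 0.81)]
socket_bench [([373.0, 44.0, 398.0, 69.0], 0.97), ([216.0, 134.0, 295.0, 305.0], 0.19)]
```

View pics/w1.png

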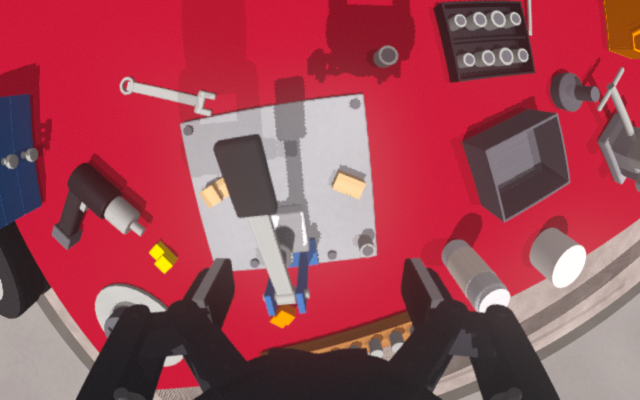

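Wrist view: block at (349,184), wood stepped at (215,192) partly behind the pad, and look-alikes yellow (163,257) and orange (282,320). Next is the close crop.

```bash
python3 - <<'E'
from h import *; import pickle
c=pickle.load(open('w1.pkl','rb')); im=cv2.imread('pics/w1.png')
A=im[160:210,320:380]; B=im[165:215,190:250]
cv2.imwrite('pics/w1c.png',np.hstack([cv2.resize(x,None,fx=6.6,fy=6.6,interpolation=cv2.INTER_CUBIC) for x in (A,B)]))
hsv=cv2.cvtColor(im,cv2.COLOR_BGR2HSV)
m=cv2.inRange(hsv,(8,60,100),(25,170,255))
def bl(box,z):
    k=np.zeros_like(m); x0,y0,x1,y1=box; k[y0:y1,x0:x1]=m[y0:y1,x0:x1]
    ys,xs=np.nonzero(k); P=back('wrist',np.c_[xs,ys],z,c)[:,:2]; 
    r=cv2.minAreaRect(P.astype(np.float32)); print(len(xs),r,cv2.boxPoints(r).round(0).tolist(), xs.min(),xs.max(),ys.min(),ys.max())
bl((325,160,375,205),40); bl((195,170,235,215),36)
b=back('wrist',[(182,125),(364,95),(377,259),(210,272)],14,c); print(b.round(0),b.mean(0))
print(back('wrist',[(464,149),(546,109),(569,179),(503,218)],85,c).round(0))
E
```

```text
613 ((550.2772827148438, -19.549705505371094), (48.37325668334961, 31.881515502929688), 47.38359069824219) [[522.0, -27.0], [546.0, -48.0], [578.0, -13.0], [555.0, 9.0]] 332 365 170 198
534 ((486.86810302734375, -222.21324157714844), (32.690887451171875, 52.56160354614258), 8.533282279968262) [[467.0, -199.0], [475.0, -251.0], [507.0, -246.0], [499.0, -194.0]] 200 229 177 207
[[ 364. -237.   14.]
 [ 432.   51.   14.]
 [ 708.  -17.   14.]
 [ 627. -319.   14.]] [ 532.56396862 -130.44678586   14.        ]
[[546. 156.  85.]
 [530. 325.  85.]
 [665. 360.  85.]
 [680. 203.  85.]]
```

View pics/w1c.png

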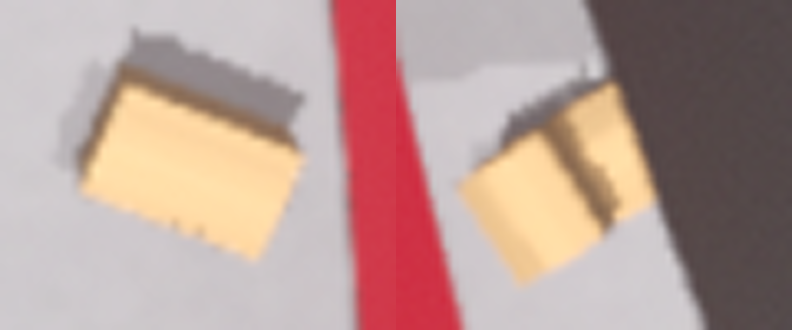

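```bash
python3 - <<'E'
from h import *; import pickle
c=pickle.load(open('w1.pkl','rb'))
q=np.array([(125,82),(303,152),(258,262),(82,185)])/6.6+[320,160]
P=back('wrist',q,40,c)[:,:2]; print(P.round(1).tolist(),cv2.minAreaRect(P.astype(np.float32)))
q=np.array([(545-396,130),(607-396,228),(530-396,285),(458-396,185)])/6.6+[190,165]
P=back('wrist',q,42,c)[:,:2]; print('tall',P.round(1).tolist(),P.mean(0),[np.linalg.norm(P[i]-P[(i+1)%4]) for i in range(4)])
d=(P[0]+P[1]-P[2]-P[3]); print('x dir',np.degrees(np.arctan2(d[1],d[0])), 'centre', (P[2]+P[3])/2+25*d/np.linalg.norm(d))
d=(P[1]-P[0]+P[2]-P[3]); print('other edge dir',np.degrees(np.arctan2(d[1],d[0])))
E
```

```text
[[527.4, -27.2], [557.7, 6.0], [579.5, -12.6], [546.9, -44.9]] ((553.4423217773438, -19.90336036682129), (46.03139114379883, 28.582197189331055), 47.52810287475586)
tall [[473.0, -218.3], [500.9, -214.6], [506.9, -240.3], [476.9, -246.0]] [ 489.41410269 -229.79844869] [np.float64(28.14521799074679), np.float64(26.348922479832524), np.float64(30.455284375098753), np.float64(28.020391040528498)]
x dir 100.53861196133849 centre [ 487.32533839 -218.57071749]
other edge dir 9.271963446793203
```

Request:
send_rows:
  series:
    - [[0.0234,0.0238,0.02,0,0],[0.0234,0.0238,0.02,0,0],[0,0,0.025,-0.1496,0],[0,0,0.025,-0.1496,0],[0,0,0.025,-0.1496,0],[0,0,0.025,-0.1496,0],[0,0,0.025,-0.1496,0],[0,0,0.025,-0.1496,0],[0,0,0.025,-0.1496,0],[0,0,0.025,-0.1496,0]]

```text
time_s: 4.2
eef_pos: [553.2, -19.1, 85.4]
ee_rot: [0.0, 0.358, 0.934, 0.0]
force: [0.7, -0.1, 0.4]
grip_width: 0.998
```

Request:
send_rows:
  series:
    - [[0,0,0,0,0],[0,0,0,0,0]]

```text
time_s: 4.4
eef_pos: [553.6, -19.3, 86.9]
ee_rot: [0.0, 0.363, 0.932, 0.0]
force: [0.3, -0.7, 0.7]
grip_width: 1.001
```

```bash
python3 - <<'E'
from h import *
s=ctrl.sense(); print(s['eef_pos'],s['ee_rot'],s['joints'][5])
c=cam('wrist'); im=ctrl.capture('wrist'); cv2.imwrite('pics/w2.png',im)
print(ctrl.recognise('wrist','block_mid')[:2])
m=cv2.inRange(cv2.cvtColor(im,cv2.COLOR_BGR2HSV),(8,60,100),(25,170,255))
n,l,st,ce=cv2.connectedComponentsWithStats(m)
for i in np.argsort(-st[1:,4])[:3]+1:
    ys,xs=np.nonzero(l==i); P=back('wrist',np.c_[xs,ys],40,c)[:,:2]; print(st[i],cv2.minAreaRect(P.astype(np.float32)))
E
```

```text
[553.55191582 -19.31140879  86.92454629] [1.87517357e-04 3.63282883e-01 9.31678867e-01 1.28296952e-05] -2.644408466612022
[{'box': [297.6, 175.0, 334.4, 240.7], 'p': 0.87}, {'box': [0.0, 0.0, 479.5, 286.0], 'p': 0.61}]
[ 298  176   39   66 2405] ((550.8151245117188, -22.342510223388672), (51.70990753173828, 27.799694061279297), 46.87193298339844)
[   0  222  106  124 1825] ((876.9716186523438, -169.21771240234375), (203.33021545410156, 51.89623260498047), 89.94243621826172)
[155 382  30  18 269] ((868.744873046875, 27.31365203857422), (36.23801803588867, 52.17011260986328), 65.4909439086914)
```

Request:
send_rows:
  series:
    - [[0,0,0.03,0,0],[0,0,0.025,0,0],[0,0,0.0135,0,0],[0,0,0,0,0],[0,0,0,0,0.6],[0,0,0,0,0.8],[0,0,0,0,0.9],[0,0,0,0,0.9],[0,0,0,0,0.9],[0,0,0,0,0.9]]
  force: 40

```text
time_s: 5.5
eef_pos: [553.3, -19.4, 17.8]
ee_rot: [0.0, 0.362, 0.932, 0.0]
force: [0.3, -0.3, 0.8]
grip_width: 0.096
```

```bash
python3 - <<'E'
from h import *
im=ctrl.capture('wrist'); cv2.imwrite('pics/w3.png',im[100:340,200:460])
cv2.imwrite('pics/w3.png',cv2.resize(im[100:340,180:480],None,fx=2,fy=2))
print(ctrl.recognise('wrist','block_mid')[:2], ctrl.sense()['grip_width'])
E
```

```text
[{'box': [292.0, 206.4, 340.9, 289.8], 'p': 0.73}] 0.09909489448868355
```

View pics/w3.png

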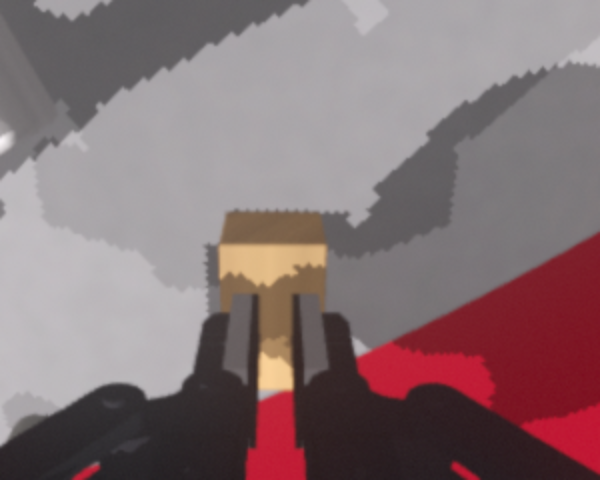

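```bash
python3 - <<'E'
from h import *
s=ctrl.sense(); p=s['eef_pos']; w,x,y,z=s['ee_rot']
from scipy.spatial.transform import Rotation as Ro
R=Ro.from_quat([x,y,z,w]).as_matrix()
for d in [(0,0,0),(0,-11,0),(0,11,0),(4,-11,0),(-4,-11,0),(4,-11,-25),(-4,-11,-25),(4,11,-25),(0,0,-18.7),(4,-11,-40)]:
    q=proj('wrist',p+R@np.array(d))[0]; print(d,((q-[180,100])*2).round())
for d in [(-14,-23,22),(14,-23,22),(14,23,22),(-14,23,22),(-14,-23,-4),(14,-23,-4)]:
    q=proj('wrist',p+R@np.array(d)*[1,1,-1] if 0 else np.array([553.4,-19.9,0])+[0,0,40 if d[2]==22 else 14]+R@np.array([d[0],d[1],0]))[0]; print('blk',d,((q-[180,100])*2).round())
print(s['force'],s['wrist_torque'])
E
```

```text
(0, 0, 0) [273. 287.]
(0, -11, 0) [273. 254.]
(0, 11, 0) [273. 318.]
(4, -11, 0) [287. 254.]
(-4, -11, 0) [260. 254.]
(4, -11, -25) [288. 292.]
(-4, -11, -25) [257. 292.]
(4, 11, -25) [288. 363.]
(0, 0, -18.7) [273. 317.]
(4, -11, -40) [290. 321.]
blk (-14, -23, 22) [216. 245.]
blk (14, -23, 22) [326. 245.]
blk (14, 23, 22) [320. 390.]
blk (-14, 23, 22) [223. 390.]
blk (-14, -23, -4) [224. 210.]
blk (14, -23, -4) [319. 210.]
[-0.39472417 -0.05839787 -0.30595383] [0.01286015 0.02441076 0.0107344 ]
```

The fingers have closed above the block, with the tips near z≈43 although the TCP reads 17.8. In the crop the finger fronts sit at y≈295, about 25 mm behind the nominal TCP. I'll reopen, go lower in force-checked steps, and close again.

Request:
send_rows:
  series:
    - [[0,0,0,0,0.4],[0,0,0,0,0.2],[0,0,0,0,0.2],[0,0,0,0,0.2],[0,0,0.004,0,0.2],[0,0,0.004,0,0.2],[0,0,0.004,0,0.2],[0,0,0,0,0.2]]

```text
time_s: 6.4
eef_pos: [552.9, -19.3, 4.9]
ee_rot: [-0.001, 0.362, 0.932, -0.0]
force: [-0.3, -1.0, -0.7]
grip_width: 0.795
```

```bash
python3 - <<'E'
from h import *
s=ctrl.sense(); print(s['eef_pos'],s['force'],s['grip_width'])
im=ctrl.capture('wrist'); 
cv2.imwrite('pics/w4.png',cv2.resize(im[100:340,180:480],None,fx=2,fy=2))
E
```

```text
[552.85894353 -19.31092293   4.93722252] [-0.32053339 -1.02323851 -0.73506816] 0.7950292708462547
```

View pics/w4.png

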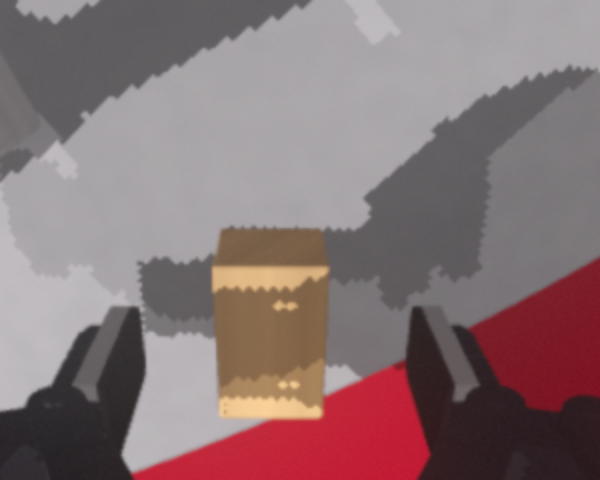

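Request:
send_rows:
  series:
    - [[0,0,0.004,0,0.3],[0,0,0.003,0,0.4],[0,0,0,0,0.5],[0,0,0,0,0.6],[0,0,0,0,0.8],[0,0,0,0,0.9],[0,0,0,0,0.9],[0,0,0,0,0.9]]

```text
time_s: 7.25
eef_pos: [553.5, -19.4, -1.0]
ee_rot: [0.0, 0.362, 0.932, 0.0]
force: [0.6, -0.1, 2.4]
grip_width: 0.32
```

Request:
send_rows:
  series:
    - [[0,0,-0.01,0,0.9],[0,0,-0.03,0,0.9],[0,0,-0.04,0,0.9],[0,0,-0.04,0,0.9],[0,0,-0.04,0,0.9],[0.0185,0.0313,0,0,0.9],[0.0185,0.0313,0,0,0.9],[0.0185,0.0313,0,0,0.9],[0.0185,0.0313,0,0,0.9],[0.0185,0.0313,0,0,0.9]]

```text
time_s: 8.25
eef_pos: [590.4, 160.1, 159.3]
ee_rot: [0.0, 0.362, 0.932, -0.0]
force: [-0.3, -1.1, -0.5]
grip_width: 0.315
```

Request:
send_rows:
  series:
    - [[0.0185,0.0313,0,0,0.9],[0.0185,0.0313,0,0,0.9],[0.0185,0.0313,0,0,0.9],[0,0,0,0,0.9],[0,0,0,0,0.9]]

```text
time_s: 8.75
eef_pos: [612.4, 265.6, 158.7]
ee_rot: [-0.0, 0.361, 0.933, -0.0]
force: [0.6, 0.3, -0.3]
grip_width: 0.319
```

```bash
python3 - <<'E'
from h import *
s=ctrl.sense(); print(s['eef_pos'],s['ee_rot'],s['force'],s['grip_width'])
im=ctrl.capture('wrist'); cv2.imwrite('pics/w5.png',im)
import pickle; pickle.dump(cam('wrist'),open('w5.pkl','wb'))
E
```

```text
[612.41831438 265.62021313 158.67552261] [-1.67602027e-04  3.60989095e-01  9.32569976e-01 -2.92335120e-04] [ 0.58292367  0.3387175  -0.34376608] 0.31940561424319214
```

View pics/w5.png

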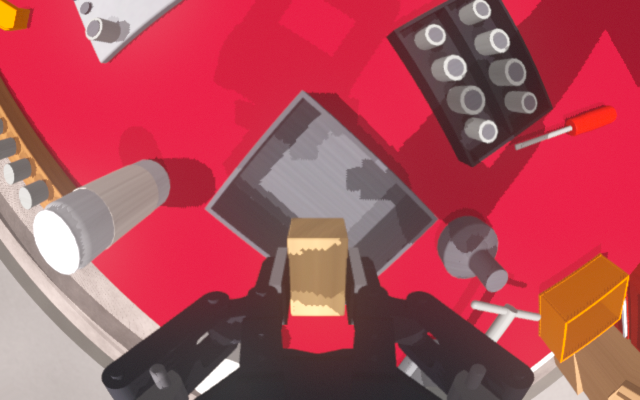

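```bash
python3 - <<'E'
from h import *; import pickle
c=pickle.load(open('w5.pkl','rb'))
P=back('wrist',[(302,92),(207,209),(436,217)],85,c); print(P.round(1),np.linalg.norm(P[0]-P[1]),np.linalg.norm(P[0]-P[2]),(P[1]+P[2])/2)
E
```

```text
[[560.1 190.6  85. ]
 [686.9 204.4  85. ]
 [543.4 345.7  85. ]] 127.55770838207623 156.02768417870783 [615.17765843 275.07023812  85.        ]
```

Request:
send_rows:
  series:
    - [[0,0,0.04,0,0.9],[0,0,0.04,0,0.9],[0,0,0.04,0,0.9],[0,0,0.02,0,0.9],[0,0,0,0,0.9],[0,0,0,0,0.5],[0,0,0,0,0.4],[0,0,0,0,0.4],[0,0,-0.03,0,0.4],[0,0,-0.04,0,0.4]]

```text
time_s: 9.8
eef_pos: [611.9, 265.0, 88.7]
ee_rot: [-0.001, 0.362, 0.932, -0.001]
force: [0.3, 1.1, 0.8]
grip_width: 0.596
```

Request:
send_rows:
  series:
    - [[0,0,-0.021,0.1485,0.2],[0,0,-0.021,0.1485,0],[0,0,-0.021,0.1485,0],[0,0,-0.021,0.1485,0],[0,0,-0.021,0.1485,0],[0,0,-0.021,0.1485,0],[0,0,-0.021,0.1485,0],[0,0,-0.021,0.1485,0],[0,0,-0.021,0.1485,0],[0,0,-0.021,0.1485,0]]

```text
time_s: 10.8
eef_pos: [612.6, 265.3, 300.7]
ee_rot: [0.0, 0.898, 0.44, 0.001]
force: [0.5, -1.1, 0.1]
grip_width: 1.001
```

Request:
send_rows:
  series:
    - [[0,0,0,0.1485,0],[0,0,0,0.1485,0],[0,0,0,0.1485,0],[0,0,0,0.1485,0],[0,0,0,0.1485,0],[0,0,0,0,0],[0,0,0,0,0]]

```text
time_s: 11.5
eef_pos: [612.7, 265.3, 299.3]
ee_rot: [-0.0, 0.996, 0.089, 0.0]
force: [-0.3, 0.3, 0.8]
grip_width: 1.0
```

```bash
python3 - <<'E'
from h import *
s=ctrl.sense(); p=s['eef_pos']; w,x,y,z=s['ee_rot']; print(p,s['ee_rot'],s['joints'],s['grip_width'])
from scipy.spatial.transform import Rotation as Ro
R=Ro.from_quat([x,y,z,w]).as_matrix(); print(R.T@(np.array([489,-228,300])-p), np.degrees(np.arctan2(R[1,0],R[0,0])))
im=ctrl.capture('wrist'); cv2.imwrite('pics/w6.png',im)
print(ctrl.recognise('wrist','block_mid')[:2],ctrl.recognise('wrist','bin')[:1])
c=cam('wrist')
for d in ctrl.recognise('wrist','block_mid')[:1]:
    b=d['box']; print(back('wrist',[((b[0]+b[2])/2,(b[1]+b[3])/2)],17,c))
E
```

```text
[612.70923383 265.32918562 299.34603448] [-7.52626432e-05  9.96026997e-01  8.90506592e-02  4.43222808e-04] [2.33578688e-01 6.29874703e-01 7.83572625e-01 2.16559000e-05
 1.72724644e+00 5.52444999e-02] 0.9997971898040016
[-209.26003279  463.5596635    -0.87443902] 10.217988355979557
[{'box': [301.0, 140.4, 334.4, 168.9], 'p': 0.75}, {'box': [257.9, 0.0, 309.8, 48.6], 'p': 0.28}] [{'box': [303.4, 140.8, 335.0, 168.7], 'p': 0.67}]
[[611.28665697 264.36846818  17.        ]]
```

Block is in the bin, at about (611,264). Now over to the stepped offcut.

Request:
send_rows:
  series:
    - [[-0.019,0.042,-0.001,0,0],[-0.019,0.042,-0.001,0,0],[-0.019,0.042,-0.001,0,0],[-0.019,0.042,-0.001,0,0],[-0.019,0.042,-0.001,0,0],[-0.019,0.042,0,0,0],[-0.019,0.042,0,0,0],[-0.019,0.042,0,0,0],[-0.019,0.042,0,0,0],[-0.019,0.042,0,0,0]]

```text
time_s: 12.7
eef_pos: [497.7, -182.9, 304.0]
ee_rot: [0.0, 0.996, 0.088, 0.0]
force: [0.5, -0.4, 1.1]
grip_width: 1.0
```

Request:
send_rows:
  series:
    - [[-0.019,0.0435,0,0,0],[0,0,0,0,0],[0,0,0,0,0]]

```text
time_s: 13.0
eef_pos: [487.1, -228.0, 303.6]
ee_rot: [-0.0, 0.996, 0.087, 0.0]
force: [-0.2, -0.0, 0.3]
grip_width: 0.998
```

```bash
python3 - <<'E'
from h import *
s=ctrl.sense(); print(s['eef_pos'],s['ee_rot'])
c=cam('wrist'); im=ctrl.capture('wrist'); 
import pickle; pickle.dump(c,open('w7.pkl','wb')); cv2.imwrite('pics/w7full.png',im)
D=ctrl.recognise('wrist','stepped_mid'); print([(np.round(d['box']).tolist(),d['p']) for d in D])
q=proj('wrist',[489,-228,42],c)[0]; print(q)
u,v=np.round(q).astype(int); print(u-35,v-30)
cv2.imwrite('pics/w7.png',cv2.resize(im[v-30:v+30,u-35:u+35],None,fx=8,fy=8,interpolation=cv2.INTER_CUBIC))
E
```

```text
[ 487.06532477 -227.95443875  303.64116238] [-1.69626317e-04  9.96244395e-01  8.65856598e-02  9.75306962e-06]
[([330.0, 246.0, 364.0, 275.0], 0.95), ([307.0, 134.0, 331.0, 169.0], 0.91), ([417.0, 240.0, 442.0, 270.0], 0.83), ([466.0, 171.0, 494.0, 206.0], 0.71)]
[320.22410002 157.12439098]
285 127
```

View pics/w7.png

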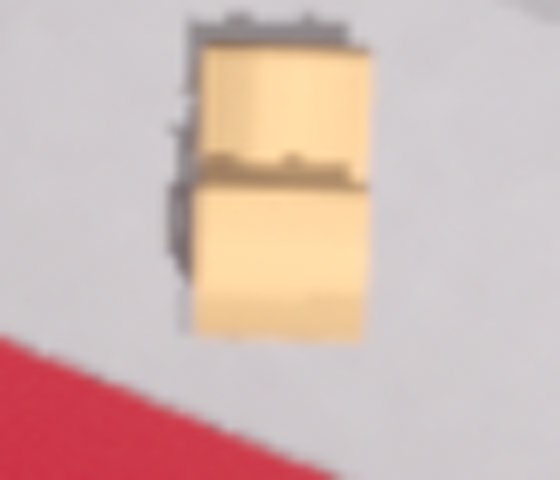

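```bash
python3 - <<'E'
from h import *; import pickle
c=pickle.load(open('w7.pkl','rb')); print(-c[3].T@c[4])
f=lambda L:np.array(L)/8+[285,127]
P=back('wrist',f([(192,188),(369,188),(362,341),(195,338)]),42,c)[:,:2]; print(P.round(1).tolist(),P.mean(0),[np.linalg.norm(P[i]-P[(i+1)%4]) for i in range(4)])
Q=back('wrist',f([(203,50),(371,50)]),30,c)[:,:2]; print('low end',Q.round(1))
d=(P[3]-P[2]+P[0]-P[1]); print(np.degrees(np.arctan2(d[1],d[0])))
d=(P[2]+P[3]-2*Q.mean(0)); d=-d;print('x dir',np.degrees(np.arctan2(d[1],d[0])), (P[2]+P[3]+2*Q.mean(0))/4)
E
```

```text
[ 471.22578118 -146.96067036  471.81018914]
[[471.8, -221.4], [502.4, -216.0], [506.2, -243.4], [476.9, -248.0]] [ 489.33308175 -232.16837121] [np.float64(31.031232802762005), np.float64(27.678116753319145), np.float64(29.72536640185141), np.float64(27.103440688911007)]
low end [[ 469.6 -198.3]
 [ 499.1 -193.1]]
-170.52921450825247
x dir 98.22677248460923 [ 487.93709533 -220.70110725]
```

Request:
send_rows:
  series:
    - [[0.0017,0.0034,0.04,0,0],[0,0,0.045,0,0],[0,0,0.045,0,0],[0,0,0.045,0,0],[0,0,0.045,0,0],[0,0,0.035,0,0],[0,0,0.025,0,0.1],[0,0,0.012,0,0.2],[0,0,0.008,0,0.3],[0,0,0.003,0,0.4]]

```text
time_s: 14.1
eef_pos: [490.1, -230.2, 1.0]
ee_rot: [0.0, 0.996, 0.088, 0.0]
force: [-0.8, -0.4, 0.3]
grip_width: 0.601
```

Request:
send_rows:
  series:
    - [[0,0,0,0,0.4],[0,0,0,0,0.5],[0,0,0,0,0.6],[0,0,0,0,0.8],[0,0,0,0,0.9],[0,0,0,0,0.9],[0,0,0,0,0.9]]

```text
time_s: 14.8
eef_pos: [490.0, -230.7, 1.6]
ee_rot: [0.001, 0.996, 0.087, 0.001]
force: [-0.1, 1.3, 6.1]
grip_width: 0.338
```

Request:
send_rows:
  series:
    - [[0,0,-0.01,0,0.9],[0,0,-0.04,0,0.9],[0,0,-0.048,0,0.9],[0,0,-0.048,0,0.9],[0,0,-0.048,0,0.9],[0,0,-0.048,0,0.9],[0,0,-0.048,0,0.9],[0,0,0,0,0.9]]

```text
time_s: 15.6
eef_pos: [490.8, -231.3, 297.9]
ee_rot: [0.004, 0.996, 0.087, 0.005]
force: [-0.5, 0.3, -0.4]
grip_width: 0.34
```

Request:
send_rows:
  series:
    - [[0.018,-0.0416,0,0,0.9],[0.018,-0.0416,0,0,0.9],[0.018,-0.0416,0,0,0.9],[0.018,-0.0416,0,0,0.9],[0.018,-0.0416,0,0,0.9],[0.018,-0.0416,0,0,0.9],[0.018,-0.0416,0,0,0.9],[0.018,-0.0416,0,0,0.9],[0.018,-0.0416,0,0,0.9],[0.018,-0.0416,0,0,0.9]]

```text
time_s: 16.6
eef_pos: [594.5, 212.3, 290.6]
ee_rot: [0.0, 0.996, 0.087, -0.0]
force: [1.5, -0.9, 0.2]
grip_width: 0.337
```

Request:
send_rows:
  series:
    - [[0.018,-0.0416,0,0,0.9],[0.018,-0.0416,0,0,0.9],[0,0,0,0,0.9],[0,0,0,0,0.9]]

```text
time_s: 17.0
eef_pos: [615.5, 299.1, 289.6]
ee_rot: [0.0, 0.996, 0.088, -0.001]
force: [0.5, -1.1, -0.1]
grip_width: 0.342
```

Request:
send_rows:
  series:
    - [[0,0,0.045,0,0.9],[0,0,0.045,0,0.9],[0,0,0.045,0,0.9],[0,0,0.045,0,0.9],[0,0,0.04,0,0.9],[0,0,0.03,0,0.9],[0,0,0.015,0,0.9],[0,0,0,0,0.9],[0,0,0,0,0.6],[0,0,0,0,0.4]]

```text
time_s: 18.0
eef_pos: [616.9, 298.7, 28.1]
ee_rot: [-0.0, 0.996, 0.087, 0.002]
force: [0.3, -0.4, 0.3]
grip_width: 0.555
```

Request:
send_rows:
  series:
    - [[0,0,0,0,0.4],[0,0,0,0,0.4],[0,0,-0.04,0,0.4],[0,0,-0.045,0,0.4],[0,0,-0.045,0,0.6],[0,0,-0.045,0,0.8],[0,0,-0.045,0,1],[0,0,-0.045,0,1],[0,0,0,0,1],[0,0,0,0,1]]

```text
time_s: 19.0
eef_pos: [615.9, 298.8, 291.5]
ee_rot: [-0.0, 0.996, 0.087, 0.001]
force: [-0.4, -0.6, -0.8]
grip_width: 0.002
```

```bash
python3 - <<'E'
from h import *
s=ctrl.sense(); p=s['eef_pos']; w,x,y,z=s['ee_rot']; print(s)
im=ctrl.capture('wrist'); c=cam('wrist')
for l in ['block_mid','stepped_mid']: print(l,[(np.round(d['box']).tolist(),round(d['p'],2),back('wrist',[((d['box'][0]+d['box'][2])/2,(d['box'][1]+d['box'][3])/2)],20,c).round()) for d in ctrl.recognise('wrist',l)[:3]])
sc=ctrl.capture('scene'); cv2.imwrite('pics/s1.png',sc)
cv2.imwrite('pics/both.png',np.hstack([cv2.resize(im[60:260,220:420],None,fx=2,fy=2),cv2.resize(sc[140:340,220:420],None,fx=2,fy=2)]))
E
```

```text
{'time_s': 19.0, 'joints': array([2.80932805e-01, 6.79100537e-01, 7.20991525e-01, 1.54698656e-06,
       1.73957344e+00, 1.06537820e-01]), 'dq': array([-0.00299542,  0.03303048,  0.05746407,  0.00111644, -0.0071477 ,
        0.00053898]), 'tau': array([ 1.82532035e-01, -6.24162340e+01, -3.00332201e+01,  1.37765059e-03,
        1.28891794e-01, -7.32262106e-05]), 'eef_pos': array([615.86914515, 298.7637488 , 291.51800738]), 'ee_rot': array([-1.86261058e-04,  9.96200233e-01,  8.70871251e-02,  9.45401753e-04]), 'force': array([-0.38789368, -0.55088176, -0.8276314 ]), 'wrist_torque': array([-0.01388729,  0.00476136, -0.04382557]), 'grip_width': 0.0019327588045174279}
block_mid [([297.0, 166.0, 328.0, 195.0], 0.67, array([[612., 261.,  20.]]))]
stepped_mid [([308.0, 134.0, 331.0, 166.0], 0.64, array([[614., 307.,  20.]]))]
```

View pics/both.png

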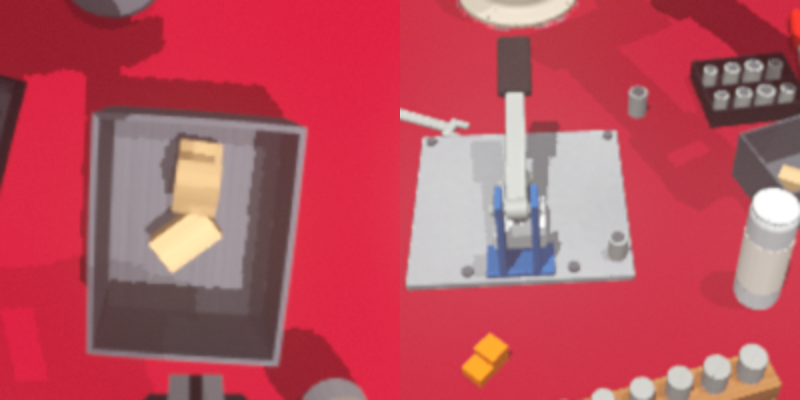

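Both offcuts lie in the bin: block at crop (185,240), stepped at (198,175). The bystanders look unmoved. Now to a point above the lever pad with the fingers shut.

Request:
send_rows:
  series:
    - [[-0.0221,0.0374,0,0,1],[-0.0221,0.0374,0,0,1],[-0.0221,0.0374,0,0,1],[-0.0221,0.0374,0,0,1],[-0.0221,0.0374,0,0,1],[-0.0221,0.0374,0,0,1],[-0.0221,0.0374,0,0,1],[-0.0221,0.0374,0,0,1],[-0.0221,0.0374,0,0,1],[-0.0221,0.0374,0,0,1]]

```text
time_s: 20.2
eef_pos: [461.8, -109.3, 290.1]
ee_rot: [-0.0, 0.996, 0.087, -0.0]
force: [-0.3, -0.1, -0.4]
grip_width: 0.002
```

Request:
send_rows:
  series:
    - [[0,0,0.02,0,1],[0,0,0.02,0,1],[0,0,0.01,0,1],[0,0,0,0,1],[0,0,0,0,1]]

```text
time_s: 20.7
eef_pos: [463.2, -107.9, 241.2]
ee_rot: [0.0, 0.996, 0.087, 0.0]
force: [0.2, -0.3, 0.5]
grip_width: 0.0
```

```bash
python3 - <<'E'
from h import *
s=ctrl.sense(); print(s['eef_pos'],s['force'])
im=ctrl.capture('wrist'); c=cam('wrist'); cv2.imwrite('pics/w8.png',im)
sd=ctrl.capture('side'); cv2.imwrite('pics/d8.png',sd)
print([ (d['box'],d['p']) for d in ctrl.recognise('wrist','pad')[:2]],proj('wrist',[465,-109,209],c))
cv2.imwrite('pics/both8.png',np.hstack([cv2.resize(im[50:350,170:470],(420,420)),cv2.resize(sd[120:240,260:380],(380,420)[::-1])[:, :380] if 0 else cv2.resize(sd[120:260,270:390],(360,420))]))
E
```

```text
[ 463.1844445  -107.85775702  241.2033735 ] [ 0.19832786 -0.31102401  0.53040425]
[([244.6, 173.3, 488.9, 273.1], 0.71)] [[322.08001443 220.65745953]]
```

View pics/both8.png

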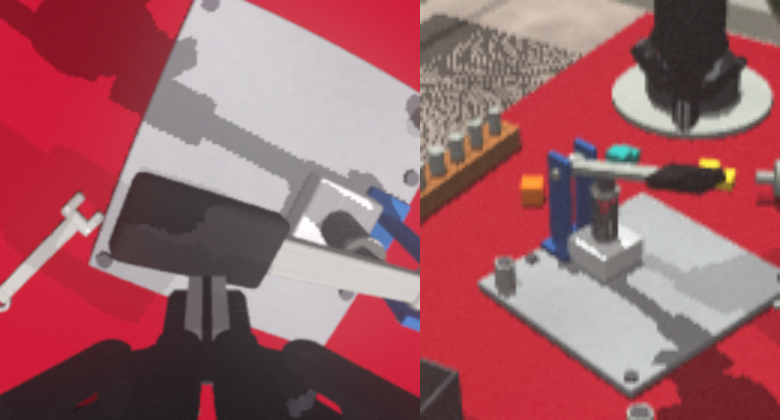

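Request:
send_rows:
  series:
    - [[0,0,0.02,0,1],[0,0,0.02,0,1],[0,0,0.005,0,1],[0,0,0,0,1]]

```text
time_s: 21.25
eef_pos: [462.9, -107.9, 195.8]
ee_rot: [-0.0, 0.996, 0.087, -0.0]
force: [-0.4, -0.8, 0.4]
grip_width: 0.002
```

Request:
send_rows:
  series:
    - [[0,0,0.005,0,1],[0,0,0,0,1]]

```text
time_s: 21.45
eef_pos: [463.1, -108.0, 190.9]
ee_rot: [0.0, 0.996, 0.087, 0.0]
force: [-0.1, -0.2, -0.5]
grip_width: 0.0
```

Request:
send_rows:
  series:
    - [[0,0,0.005,0,1],[0,0,0,0,1]]

```text
time_s: 21.65
eef_pos: [463.1, -108.1, 185.8]
ee_rot: [0.0, 0.996, 0.087, 0.0]
force: [0.2, 0.2, 5.2]
grip_width: 0.001
```

Request:
send_rows:
  series:
    - [[0,0,0.005,0,1],[0,0,0,0,1]]

```text
time_s: 21.85
eef_pos: [463.1, -108.2, 181.0]
ee_rot: [0.0, 0.996, 0.087, 0.0]
force: [-1.1, 0.2, 5.4]
grip_width: 0.002
```

Request:
send_rows:
  series:
    - [[-0.0016,-0.0007,0.008,0,1],[-0.0016,-0.0007,0.008,0,1],[-0.0016,-0.0007,0.008,0,1],[-0.0016,-0.0007,0.008,0,1],[-0.0016,-0.0007,0.008,0,1],[-0.0016,-0.0007,0.008,0,1],[-0.0016,-0.0007,0.008,0,1],[-0.0016,-0.0007,0.006,0,1],[0,0,0,0,1],[0,0,0,0,1]]

```text
time_s: 22.85
eef_pos: [451.4, -105.5, 120.3]
ee_rot: [0.001, 0.996, 0.087, 0.003]
force: [5.2, -0.3, 10.7]
grip_width: 0.0
```

```bash
python3 - <<'E'
from h import *
s=ctrl.sense(); print(s['eef_pos'],s['force'])
sd=ctrl.capture('side'); c=cam('side')
# predicted side pixels of lever centre-line for several angles
C=np.array([532.5,-126,0]); ex=np.array([.970,-.242,0]); H=C+120*ex+[0,0,130]
out=cv2.resize(sd[150:230,290:400],None,fx=7,fy=7,interpolation=cv2.INTER_CUBIC)
for a,col in [(.28,(255,0,0)),(.35,(0,255,0)),(.42,(0,0,255))]:
    e=.35-a; d=-ex*np.cos(e)+[0,0,np.sin(e)]; n=ex*np.sin(e)+[0,0,np.cos(e)]
    P=proj('side',[H,H+250*d,H+250*d+9*n,H+160*d+9*n,H+250*d-9*n],c); print(a,P.round(1).tolist())
    q=((P[:2]-[290,150])*7).astype(int); cv2.line(out,tuple(map(int,q[0])),tuple(map(int,q[1])),col,1)
cv2.imwrite('pics/d9.png',out)
E
```

```text
[ 451.41689756 -105.47167246  120.30184128] [ 5.24062674 -0.31187932 10.66879836]
0.28 [[319.9, 174.8], [368.5, 198.9], [368.5, 196.6], [349.6, 187.4], [368.5, 201.1]]
0.35 [[319.9, 174.8], [368.3, 203.1], [368.5, 201.0], [349.7, 190.1], [368.2, 205.2]]
0.42 [[319.9, 174.8], [367.9, 207.1], [368.2, 205.1], [349.7, 192.7], [367.6, 209.1]]
```

View pics/d9.png

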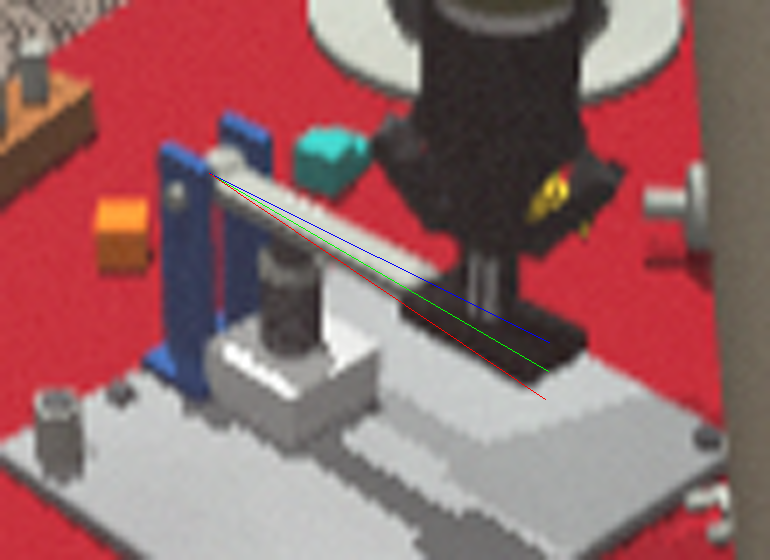

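Request:
send_rows:
  series:
    - [[0.0005,0.0002,0.002,0,1],[0.0005,0.0002,0.002,0,1],[0,0,0,0,1],[0,0,0,0,1],[0,0,0,0,1],[0,0,0,0,1],[0,0,0,0,1]]

```text
time_s: 23.6
eef_pos: [451.3, -105.4, 116.0]
ee_rot: [0.001, 0.996, 0.087, 0.001]
force: [-0.6, 0.4, 12.6]
grip_width: -0.002
```

```bash
python3 - <<'E'
from h import *
s=ctrl.sense(); print(s['eef_pos'],s['force'],np.abs(s['dq']).max())
a=ctrl.capture('side').astype(int); c=cam('side')
for _ in range(4): b=ctrl.capture('side').astype(int)
print('motion diff',np.abs(a-b)[150:230,290:400].mean())
C=np.array([532.5,-126,0]); ex=np.array([.970,-.242,0]); ey=np.array([.242,.970,0]); H=C+120*ex+[0,0,130]
out=cv2.resize(b[170:220,335:385].astype(np.uint8),None,fx=11,fy=11,interpolation=cv2.INTER_CUBIC)
for a,col in [(.28,(255,0,0)),(.35,(0,255,0)),(.42,(0,0,255))]:
    e=.35-a; d=-ex*np.cos(e)+[0,0,np.sin(e)]; n=ex*np.sin(e)+[0,0,np.cos(e)]
    P=proj('side',[H+250*d+9*n+23*ey,H+250*d+9*n-23*ey,H+250*d-9*n-23*ey,H+250*d-9*n+23*ey],c)
    cv2.polylines(out,[((P-[335,170])*11).astype(np.int32)],True,col,1)
cv2.imwrite('pics/d10.png',out)
s=ctrl.sense(); print(s['time_s'],s['eef_pos'],s['force'])
E
```

```text
[ 451.2562443  -105.39054291  115.99367489] [-0.63206529  0.42533623 12.59964724] 0.002519046283933508
motion diff 1.9906060606060607
23.85 [ 451.21572131 -105.36509105  115.97404935] [-2.35159535 -0.32590767 10.70738199]
```

View pics/d10.png

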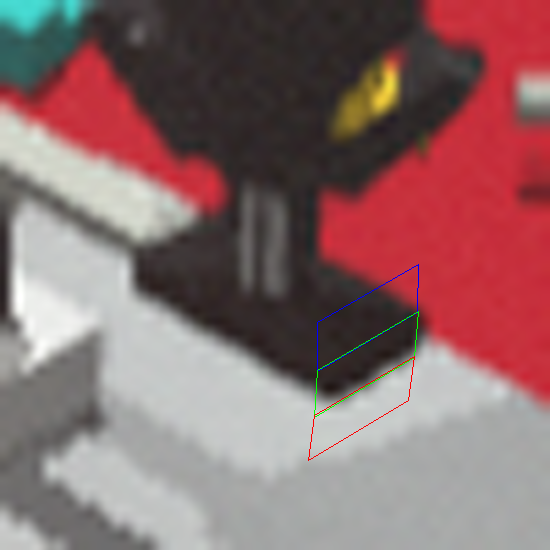

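The side view matches the level overlay (the green outline) to within about 0.02 rad, the arm is still, and it is pressing with about 11 N. Handing in.

```bash
python3 -c "
from h import *
print(ctrl.finish_job()); s=ctrl.sense(); print(s['time_s'],s['eef_pos'],s['force'])"
```

```text
the job is handed in; nothing more can be done
None
the job is handed in; nothing more can be done
```

Both wood offcuts are in the scrap bin, and I handed the job in at about 24 s with the shut fingers still holding the lever down level. The hand-in reports no verdict.

- **Offcuts:** before I went to the lever, the wrist camera showed both lying in the bin, let go: the block at about (612, 261) mm and the stepped piece at about (614, 307) mm.
- **Lever:** the last side view put it at about 0.34 rad, judged by eye against an overlay of the level position. The last force readings on the fingers were 10.7–12.6 N downward, and the arm was not moving.
- **Bystanders:** they looked unmoved in the overview picture taken after the second drop. I did not measure each one.
- **What went wrong:** the first grasp closed above the block, because the fingertips sit about 20–25 mm short of the reported tool point. I went lower in steps and the second try held. The lever height allows for the same offset.
- **Pictures:** I viewed 11, one over the budget of 10.

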